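Refit the rotor and its cover in the haematocrit centrifuge

ROBOT

A 6-joint arm with a two-finger parallel gripper is mounted at the origin on the work surface; the furniture and walls round the work are solid. World frame = base frame: x ahead of the robot, y to its left, z up, the work surface at z = 0. Lengths are in m, angles in rad, forces in N, time in s.
With the tool pointing down it reaches from about 0.35 to 0.85 m from the base axis. Payload 8.1 kg.
Tool frame: the origin (TCP) lies on the mounting face of the last link; the fingertips stand 186 mm ahead of it and the grasp point (between the pads) lies 167 mm ahead of it (grip_point_offset is the distance from the TCP to the grasp point, in m); z points along the fingers, y is the direction in which the jaws open and shut (so a half turn about z gives the same grasp; the last joint's range is limited). The gripper opens to 93 mm and grips with 3 to 60 N. Pads are 15 mm wide; open, the fingers measure 128 mm over their backs; the gripper's body (75 mm by 188 mm) begins 65 mm behind the grasp point.
Start: joints at [-1.21, 0.13, 1.488, -0, 1.523, -0.085], TCP at [0.259, -0.541, 0.405] pointing down, gripper open.
Joint ranges: [-2.96, 2.96], [-0.89, 2.26], [0.02, 2.5], [-1.34, 4.48], [0, 2.73], [-2.66, 2.66]. Speed limits (rad/s): [2.39, 2.39, 2.79, 3.14, 3.14, 3.14].

INTERFACE

Orientations are given as a rotation vector (axis times angle).
In Python, from plant import read_state, read_camera, close_job, grip_point_offset gives the robot as it stands.
- The arm moves only by the shell command python3 -m creep 'ROWS' [OPENING] [FORCE]. ROWS is JSON, a list of rows, each a list of 2 entries, a list of its own where there are three numbers: the shift along the tool's x, y, z in cm, then the turn, a rotation vector about the tool's x, y, z in degrees. In form: [[[tx, ty, tz], [rx, ry, rz]], ...]. A call has 1 to 12 rows; each row shifts and turns the commanded pose from where the row before left it, along the tool's axes as they then stand; what a row does not reach is not made up. A row lasts 1/12 s, in which the tool goes at most 41.7 mm and 7.16 degrees, less where a joint would pass 70% of its speed; a pose out of reach is approached as far as the arm can. A call is refused whole if a number of a shift passes 4.17 or a number of a turn 7.16, either way. A call with a gripper value outside its range is refused whole. OPENING is the opening in per cent of the stroke, from 0 (shut) to 100 (fully open), set as the call begins (- or left out, the last holds). The fingers move at their own pace and stop on an object; FORCE is the grip in N (left out, the last holds). Time passes only in rows, so rows that do not move let the fingers close. It gives the time, the measured TCP pose, the force and the opening at its end, in the units of the state.
- read_state(): the state, without advancing time (a new reading comes with each control period).
- read_camera(name): name is "scene" or "top" or "wrist"; returns a dict with "img" (400x640x3 uint8, red, green, blue), "K" (3x3 intrinsics, pixels), "k1" (the pictures are not rectified: a ray, as slopes to the right and down, at radius r is drawn at 1 + k1 r^2 times it, then the intrinsics apply), "T" (4x4, takes a point from camera to world coordinates). Camera axes: x right, y down, z forward; pixel columns grow to the right and rows downward; lengths in m; the calibration is good to about 2 mm. A picture is of the moment at which its call begins. There is no depth.
- close_job(): hands the job in, once; it reports no verdict.
The state is a dict: "t": time; "q": joint angles; "dq": joint speeds; "joint_torque": joint torques, N m; "tool_pos": TCP position; "orientation": TCP orientation; "force": force on the tool from outside, world axes, zero at the start; "wrist_torque": the same for the moment, N m; "opening": finger opening in m.
Only numpy, scipy, OpenCV 4.12 (cv2) and the standard library are available. Lean on these libraries where they do the work, as an engineer would, in place of code of your own. Each camera call takes 0.05 s, during which the arm holds its last target.

TASK

The small haematocrit centrifuge has been cleaned and must be put together again. Set the round metal rotor on the drive spindle, turned so that the slot under its hub drops over the cross pin and the rotor sits right down on the flange; then put the rotor cover over it and push its knob down until it snaps fully home on the spindle tip, flat on the rotor's rim. Let go of both, and leave the tube rack and the two tube carriers where they stand.

Things in the scene. Friction and masses are not known exactly. Their poses are not given: they have to be found in the camera images.
- rotor: Round aluminium rotor, 140 mm across, right way up on the bench. Origin: centre of its underside, z up. Ribbed deck 16 mm above the underside, rim top at 20 mm. A hub stands in the middle with a 23 mm bore right through it. Under the hub a slot, 10 mm wide and 9.5 mm deep, runs along the rotor's x axis; it fits the cross pin either way round. 0.2 to 0.45 kg.
- rotor_hub (a point): Centre of the top of the rotor's hub, 55 mm above its underside; axes as the rotor's. The hub is the grip: 38 mm round with two parallel flats 32 mm apart that face the rotor's +y and -y (flats and slot run along x), so close the fingers along y. It is free of other parts from 20 to 55 mm above the underside.
- rotor_cover: Grey plastic rotor cover: a round plate 136 mm across, 6 mm thick, with a tall hollow knob, plate down on the bench. Origin: centre of its underside, z up. From below, a 43 mm well takes the hub; a lip (16 mm hole at 43 to 48 mm up, cone below it) snaps over the spindle's sprung balls; above it a hollow reaches to 67 mm. May be turned any way. 0.08 to 0.17 kg.
- cover_knob (a point): Centre of the top of the cover's knob, 90 mm above the cover's underside. Grip: the solid round head of the knob, 48 mm across, 67 to 90 mm above the underside. Laid on loosely the cover stays about 13 mm too high; a straight push down of 5 to 10 N takes the lip over the balls and the cover drops home.
- spindle_seat (a point): On the drive spindle's axis, on top of its 50 mm wide flange; z up, x along the cross pin, a bar 42 mm long whose top is 6.6 mm above this point. Home: rotor origin here, cover origin 20 mm above here. Lies 66 mm above the bench, 16 mm above the floor of the round chamber, 172 mm wide, whose edge is 34 mm above this point. The spindle turns with slight friction.
- spindle_tip (a point): Tip of the spindle, 84 mm above the flange. The last 7 mm are a cone; then it is 12 mm thick down to 56 mm above the flange, and 19 mm thick below 52 mm. 72 mm above the flange two sprung balls stand out sideways, 20 mm over both; they pass through the rotor's bore.
- centrifuge: White bench centrifuge, fixed. Origin: on the bench under the spindle axis; x points to its back, away from the control strip. It reaches from x = -145 to +125 mm and 108 mm to either side, and is 100 mm high. Its hood is fixed open: from the back edge (x = 120, z = 105 mm) it leans back to about x = 205, z = 300 mm.
- rack_blue_tops: Bystander: black tube rack with blue-capped tubes, 112 x 215 x 113 mm; origin under its middle, long side along its y. Leave it.
- carrier_full: Bystander: ivory tube carrier holding a few small tubes, 32 x 188 x 97 mm, long side along its y, origin under its middle. Leave it.
- carrier_empty: Bystander: empty ivory tube carrier, 32 x 188 x 78 mm, long side along its y, origin under its middle. Leave it.

How it is judged:
By the outcome, as a careful person would: the job done as asked, in the order asked, and still so for the second after the job is handed in, with the robot touching nothing.
It also fails if it takes over 54 s, if anything falls off the work surface, if the arm or the gripper's body presses on something with over 40 N, if the wrist force passes 120 N, or if a joint passes its speed limit or range.

## Working session

There is one attempt and no reset: what is moved stays moved. The work goes in short steps, Python scripts to look and compute and a shell command to move; the robot and the scene stay as the last step left them, time stands still between calls to the robot, and variables do not carry over. Pictures are saved under pics/ and viewed, and the job is handed in when it is done.

```bash
ls; mkdir -p pics
python3 - <<'E'
from plant import *
import cv2
s=read_state();print(s)
for n in ["scene","top","wrist"]:
    c=read_camera(n);cv2.imwrite(f"pics/{n}0.png",c["img"][:,:,::-1]);print(n,c["K"],c["k1"],c["T"])
print(grip_point_offset)
E
```

```text
pics
{'t': 0.0, 'q': array([-1.21037507e+00,  1.31156552e-01,  1.48926807e+00, -3.63904914e-05,
        1.52300146e+00, -8.53798296e-02]), 'dq': array([ 0.00022169,  0.00036851, -0.00033058,  0.00037753,  0.0013756 ,
        0.00126933]), 'joint_torque': array([-1.12162284e-03, -5.59844005e+01, -4.91759562e+01,  7.67585356e-02,
        3.52681708e-02, -9.48330421e-05]), 'tool_pos': array([ 0.25865254, -0.54113328,  0.40369605]), 'orientation': array([-3.06210381e+00, -6.94080718e-01,  4.51100352e-04]), 'force': array([ 0.07511105, -0.35002157, -0.14892002]), 'wrist_torque': array([ 0.00790861, -0.02207279, -0.01427961]), 'opening': 0.09258780086606244}
scene [[476.40119039   0.         323.95996511]
 [  0.         476.40119039 198.82986726]
 [  0.           0.           1.        ]] -0.12207680304345733 [[ 0.52888497  0.48482329 -0.69658242  1.33674332]
 [ 0.84855642 -0.28732923  0.44429035 -0.47040754]
 [ 0.01525382 -0.82606797 -0.56336403  0.73300267]
 [ 0.          0.          0.          1.        ]]
top [[405.3745925    0.         316.54218235]
 [  0.         405.3745925  202.83125923]
 [  0.           0.           1.        ]] -0.026265575906953633 [[-0.01456604 -0.98173064  0.18971763  0.40875851]
 [-0.9998381   0.01630533  0.00761009  0.03056986]
 [-0.01056447 -0.18957606 -0.9818092   0.95671874]
 [ 0.          0.          0.          1.        ]]
wrist [[326.08317011   0.         321.7271762 ]
 [  0.         326.08317011 201.82787863]
 [  0.           0.           1.        ]] -0.027802533435138194 [[ 0.43060335 -0.86312056 -0.26382505  0.33245733]
 [-0.90253764 -0.41262415 -0.12315487 -0.50531296]
 [-0.00256309  0.29114293 -0.95667613  0.38280073]
 [ 0.          0.          0.          1.        ]]
0.1673
```

View pics/scene0.png

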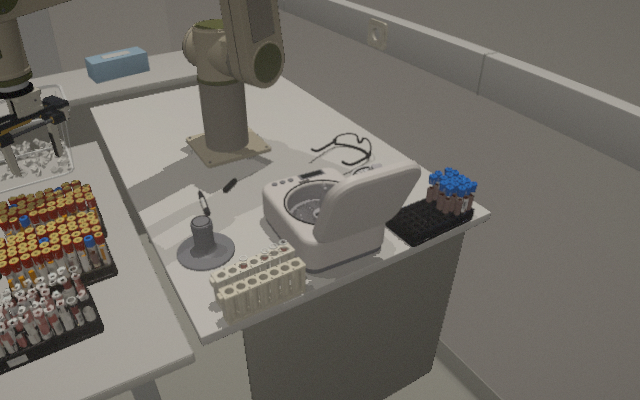

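View pics/top0.png

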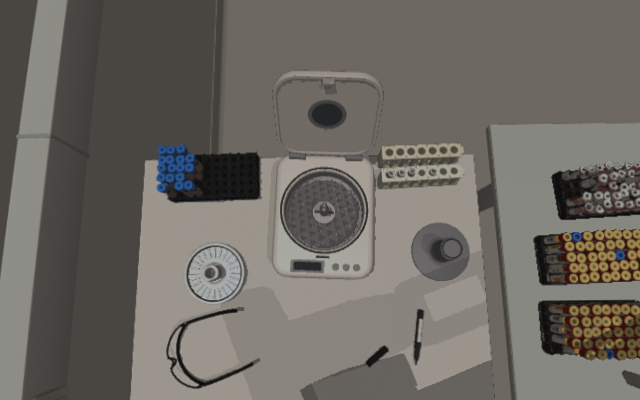

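View pics/wrist0.png

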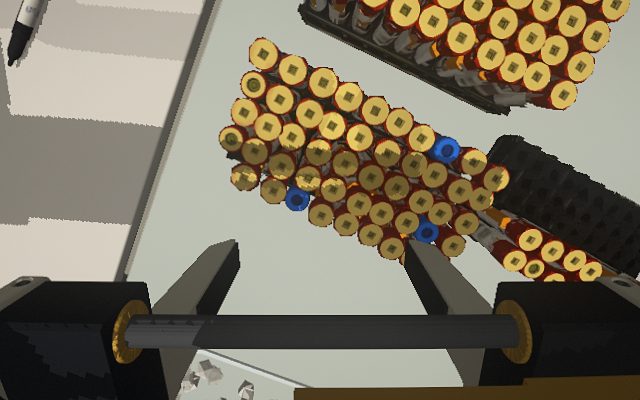

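The top view shows the centrifuge in the middle (spindle near 323,210), the rotor on the left (215,272) and the cover on the right (440,250). The carriers are at the top right and the rack at the top left.

```bash
cat > h.py <<'E'
import numpy as np, cv2
from scipy.spatial.transform import Rotation as R
from scipy.optimize import least_squares
def ray(c,uv):
    uv=np.atleast_2d(np.asarray(uv,float)); K=c["K"]
    d=np.stack([(uv[:,0]-K[0,2])/K[0,0],(uv[:,1]-K[1,2])/K[1,1]],1)
    p=d.copy()
    for _ in range(20):
        p=d/(1+c["k1"]*(p**2).sum(1,keepdims=True))
    v=np.c_[p,np.ones(len(p))]@c["T"][:3,:3].T
    return c["T"][:3,3],v
def onz(c,uv,z):
    o,v=ray(c,uv); return o+v*((z-o[2])/v[:,2])[:,None]
def proj(c,P):
    P=np.atleast_2d(P); q=(P-c["T"][:3,3])@c["T"][:3,:3]; q=q[:,:2]/q[:,2:]
    q=q*(1+c["k1"]*(q**2).sum(1,keepdims=True))
    return q*[c["K"][0,0],c["K"][1,1]]+c["K"][:2,2]
def crop(c,x0,y0,w,h,s,name):
    im=cv2.resize(c["img"][y0:y0+h,x0:x0+w],None,fx=s,fy=s,interpolation=cv2.INTER_CUBIC)[:,:,::-1].copy()
    step=10 if s>=5 else 20
    for x in range((x0//step+1)*step,x0+w,step):
        cv2.line(im,((x-x0)*s,0),((x-x0)*s,5),(0,0,255),1); cv2.putText(im,str(x),((x-x0)*s-10,16),0,.35,(0,0,255),1)
    for y in range((y0//step+1)*step,y0+h,step):
        cv2.line(im,(0,(y-y0)*s),(5,(y-y0)*s),(0,0,255),1); cv2.putText(im,str(y),(8,(y-y0)*s+4),0,.35,(0,0,255),1)
    cv2.imwrite(name,im)
def load(n):
    return np.load(n,allow_pickle=True).item()
E
python3 - <<'E'
from plant import *
from h import *
t=read_camera("top");s=read_camera("scene");np.save("t0.npy",t);np.save("s0.npy",s)
crop(t,175,235,85,80,7,"pics/rot.png");crop(t,400,210,80,80,7,"pics/cov.png");crop(t,265,150,120,140,4,"pics/cen.png")
for n,uv,z in[("rotor",(214,271),.055),("cover",(440,250),0.0),("spin",(323,210),.1)]: print(n,onz(t,uv,z))
E
```

```text
rotor [[0.43365668 0.26591659 0.055     ]]
cover [[ 0.47593194 -0.250462    0.        ]]
spin [[0.55841597 0.02358824 0.1       ]]
```

View pics/rot.png

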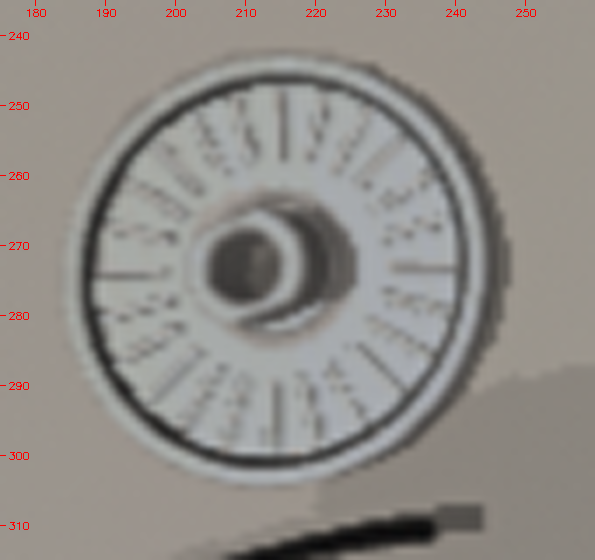

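View pics/cov.png

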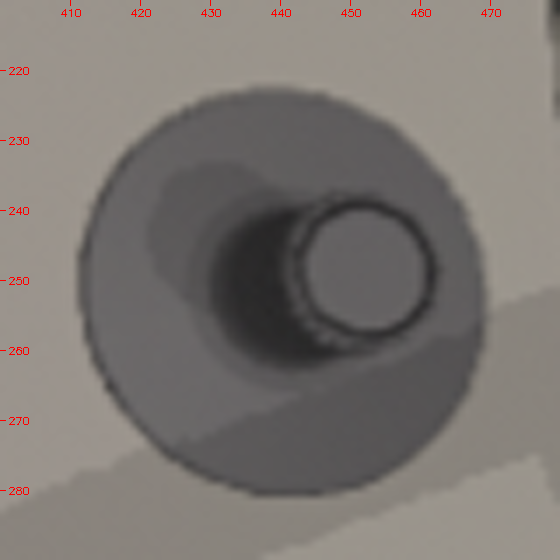

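View pics/cen.png

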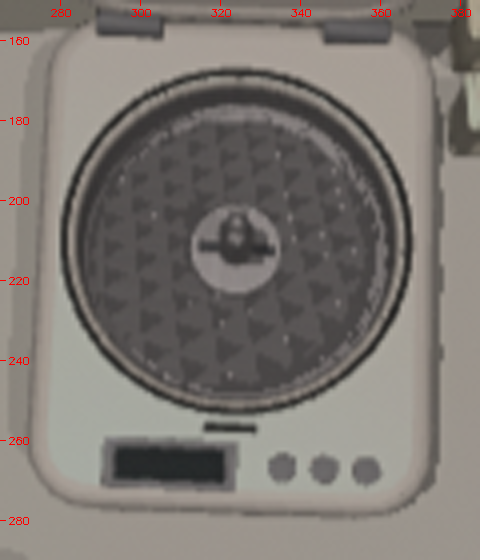

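Run:
```python
from h import *
t=load("t0.npy");s=load("s0.npy")
def circ(p):
    f=lambda a:np.hypot(p[:,0]-a[0],p[:,1]-a[1])-a[2]
    r=least_squares(f,[*p.mean(0)[:2],.07]);return r.x,np.abs(r.fun).max()
o=lambda l,x0,y0,k:np.array(l,float)/k+[x0,y0]
# crop coords -> px ; subtract .5 for resize centre
rim=[(64,270),(80,190),(130,110),(200,68),(290,52),(380,78),(445,140),(485,225),(484,320),(445,400),(380,455),(290,486),(200,470),(130,425),(82,355)]
p=onz(t,o(rim,175-.43,235-.43,7),.02);print("rotor",circ(p))
cov=[(78,275),(100,200),(150,130),(205,98),(275,87),(350,100),(420,150),(465,215),(486,290),(470,370),(430,430),(370,480),(290,496),(210,480),(150,440),(100,370)]
p=onz(t,o(cov,400-.43,210-.43,7),.006);print("cover",circ(p))
knob=[(296,268),(365,195),(438,268),(366,338)]
p=onz(t,o(knob,400-.43,210-.43,7),.09);print("knob",circ(p))
ch=[(62,240),(95,145),(165,87),(238,70),(310,90),(375,145),(411,240),(390,310),(330,380),(235,413),(150,380),(85,310)]
p=onz(t,o(ch,265-.4,150-.4,4),.1);print("chamber",circ(p))
fl=[(191,248),(235,204),(280,248),(236,292)]
p=onz(t,o(fl,265-.4,150-.4,4),.066);print("flange",circ(p))
p=onz(t,o([(199,244),(275,250)],265-.4,150-.4,4),.0726);print("pin",p,np.linalg.norm(p[1]-p[0]),np.degrees(np.arctan2(*(p[1]-p[0])[[1,0]])))
p=onz(t,o([(236,216)],265-.4,150-.4,4),.15);print("tip",p)
# wrist cam in tool frame
from plant import *
st=read_state();Tt=np.eye(4);Tt[:3,:3]=R.from_rotvec(st["orientation"]).as_matrix();Tt[:3,3]=st["tool_pos"]
print(np.linalg.inv(Tt)@read_camera("wrist")["T"]); print(Tt)
```

```text
rotor (array([0.43124702, 0.27487565, 0.0698876 ]), np.float64(0.0021637958847669087))
cover (array([ 0.47376868, -0.24809951,  0.06765157]), np.float64(0.0015944565553117768))
knob (array([ 0.47425294, -0.24998026,  0.02171742]), np.float64(4.310568560989686e-05))
chamber (array([0.56118609, 0.02203798, 0.09168294]), np.float64(0.0025848749639338364))
flange (array([0.5608485 , 0.0223208 , 0.02482565]), np.float64(3.7795512482972915e-05))
pin [[0.56216893 0.04252955 0.0726    ]
 [0.55811457 0.00057126 0.0726    ]] 0.042153722852093525 -95.51926514896543
tip [[0.56281955 0.02254916 0.15      ]]
[[-6.25944317e-04 -9.56640511e-01 -2.91270564e-01  8.20569325e-02]
 [ 9.99999367e-01 -3.26548510e-04 -1.07650558e-03 -4.85324812e-04]
 [ 9.34714879e-04 -2.91271053e-01  9.56640110e-01  2.10093300e-02]
 [ 0.00000000e+00  0.00000000e+00  0.00000000e+00  1.00000000e+00]]
[[ 9.02271239e-01  4.31168780e-01 -3.06528478e-04  2.58678344e-01]
 [ 4.31168883e-01 -9.02270886e-01  8.01680213e-04 -5.41260695e-01]
 [ 6.90877577e-05 -8.55498541e-04 -9.99999632e-01  4.04237359e-01]
 [ 0.00000000e+00  0.00000000e+00  0.00000000e+00  1.00000000e+00]]
```

```bash
python3 -m creep '[[[2.9,-2.9,0],[0,0,0]],[[2.9,-2.9,0],[0,0,0]],[[2.9,-2.9,0],[0,0,0]],[[2.9,-2.9,0],[0,0,0]],[[2.9,-2.9,0],[0,0,0]],[[2.9,-2.9,0],[0,0,0]],[[2.9,-2.9,0],[0,0,0]],[[2.9,-2.9,0],[0,0,0]],[[2.9,-2.9,0],[0,0,0]],[[2.9,-2.9,0],[0,0,0]],[[2.9,-2.9,0],[0,0,0]],[[2.9,-2.9,0],[0,0,0]]]' 100
python3 - <<'E'
from plant import *
s=read_state();print(s["t"],s["q"],s["tool_pos"],s["orientation"])
E
```

```text
t: 1.3
tool_pos: [0.4227, -0.0753, 0.4051]
orientation: [3.063, 0.694, 0.002]
force: [0.4, -0.2, 0.0]
opening: 0.0925
1.3 [-2.95818552e-01 -3.49781818e-01  1.93286861e+00 -6.91382906e-06
  1.55738562e+00  8.29414874e-01] [ 0.42273512 -0.07530946  0.40509647] [3.06340568e+00 6.93989535e-01 1.52264366e-03]
```

```bash
python3 -m creep '[[[1.67,-3.42,0],[0,0,0]],[[1.67,-3.42,0],[0,0,0]],[[1.67,-3.42,0],[0,0,0]],[[1.67,-3.42,0],[0,0,0]],[[1.67,-3.42,0],[0,0,0]],[[1.67,-3.42,0],[0,0,0]],[[1.67,-3.42,0],[0,0,0]],[[1.67,-3.42,0],[0,0,0]],[[1.67,-3.42,0],[0,0,0]],[[0,0,4],[0,0,0]],[[0,0,4],[0,0,0]],[[0,0,4],[0,0,0]]]' 100
python3 - <<'E'
from plant import *
from h import *
w=read_camera("wrist");np.save("w1.npy",w)
cv2.imwrite("pics/w1.png",w["img"][:,:,::-1])
crop(w,230,120,160,120,5,"pics/w1c.png")
E
```

```text
t: 2.3
tool_pos: [0.4255, 0.2664, 0.2842]
orientation: [-3.063, -0.698, -0.004]
force: [0.9, -0.1, -0.6]
opening: 0.0931
```

View pics/w1.png

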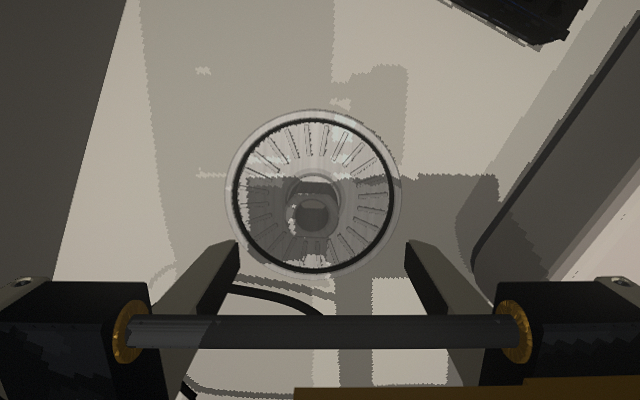

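View pics/w1c.png

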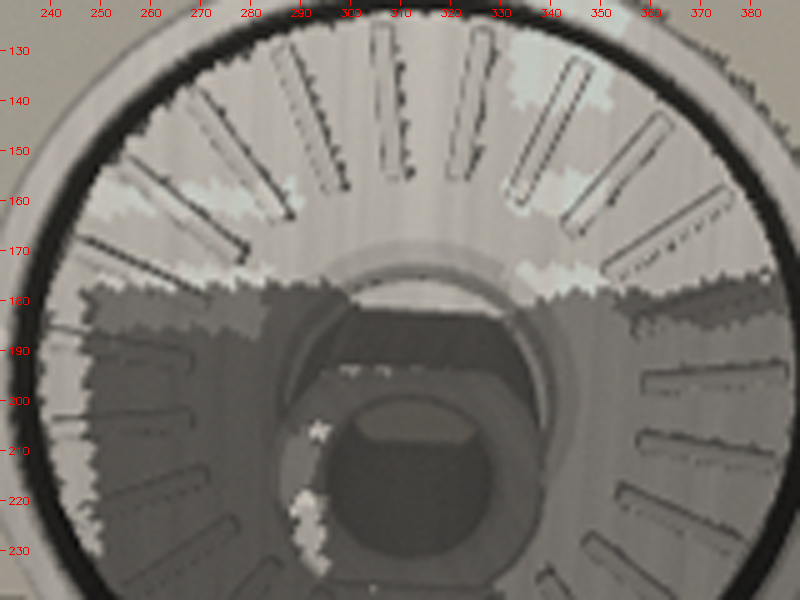

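Run:
```python
from h import *
w=load("w1.npy")
w["img"]=np.clip((w["img"].astype(float)-40)*3,0,255).astype(np.uint8)
crop(w,275,180,75,65,10,"pics/w1d.png")
```

```text
(no output)
```

View pics/w1d.png

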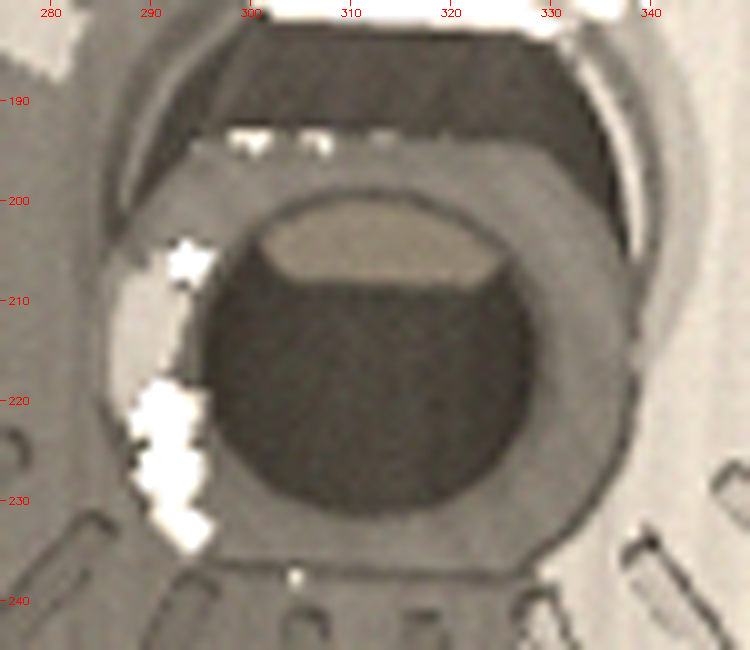

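Run:
```python
from h import *
w=load("w1.npy")
q=lambda l:onz(w,np.array(l)-.05,.055)
a=q([(294.5,193.8),(329,194.5),(295.5,236.3),(328,237.2)]);print(a)
for i in(0,2): d=a[i+1]-a[i];print(np.linalg.norm(d),np.degrees(np.arctan2(d[1],d[0])))
print("flat mid",(a[0]+a[1])/2,(a[2]+a[3])/2,a.mean(0), np.linalg.norm(((a[0]+a[1])-(a[2]+a[3]))/2))
b=q([(295.3,215),(328.5,215),(311.5,198.8),(311.5,231.7)]);print("bore",b,b.mean(0),np.linalg.norm(b[0]-b[1]),np.linalg.norm(b[2]-b[3]))
c=q([(285.2,215),(338.3,215)]);print(c.mean(0),np.linalg.norm(c[0]-c[1]))
```

```text
[[0.43969336 0.29403032 0.055     ]
 [0.44915254 0.27321118 0.055     ]
 [0.41227094 0.2809303  0.055     ]
 [0.42137505 0.26043211 0.055     ]]
0.022867287371168454 -65.56532109366016
0.02242900679352195 -66.05199197309595
flat mid [0.44442295 0.28362075 0.055     ] [0.416823   0.27068121 0.055     ] [0.43062297 0.27715098 0.055     ] 0.030482603488550374
bore [[0.42637947 0.28744205 0.055     ]
 [0.43609123 0.26721774 0.055     ]
 [0.44144377 0.28240934 0.055     ]
 [0.42013975 0.27242841 0.055     ]] [0.43101356 0.27737438 0.055     ] 0.022435262090345104 0.0235261562203355
[0.43118915 0.27742366 0.055     ] 0.03588710564406319
```

```bash
python3 -m creep '[[[0,0,0],[0,0,-7.1]],[[0,0,0],[0,0,-7.1]],[[0,0,0],[0,0,-7.1]],[[0,0,0],[0,0,-7.1]],[[0,0,0],[0,0,-7.1]],[[0,0,0],[0,0,-7.1]],[[0,0,0],[0,0,-7.1]],[[0,0,0],[0,0,-7.1]],[[0,0,0],[0,0,-7.1]],[[0,0,0],[0,0,-7.1]],[[0,0,0],[0,0,-7.1]],[[0,0,0],[0,0,-7.1]]]'
python3 -m creep '[[[0,0,0],[0,0,-3.5]],[[0,0,0],[0,0,0]],[[0,0,0],[0,0,0]]]'
cat > to.py <<'E'
import sys
from plant import *
from h import *
# to.py x y z yaw : tool-frame move (cm, deg) 
x,y,z,yaw=map(float,sys.argv[1:5])
s=read_state();M=R.from_rotvec(s["orientation"]).as_matrix()
c,sn=np.cos(np.radians(yaw)),np.sin(np.radians(yaw))
G=np.array([[c,sn,0],[sn,-c,0],[0,0,-1.]])
print("pos",s["tool_pos"].round(4),"yaw",np.degrees(np.arctan2(M[1,0],M[0,0])).round(2),"tilt",np.degrees(M[:2,2]).round(2),"F",s["force"].round(1),"op",round(s["opening"],4),"t",s["t"])
print("shift cm",(M.T@(np.array([x,y,z])-s["tool_pos"])*100).round(2),"turn deg",np.degrees(R.from_matrix(M.T@G).as_rotvec()).round(2))
E
python3 to.py .431 .2765 .2103 114.2
```

```text
t: 3.35
tool_pos: [0.4258, 0.2652, 0.2862]
orientation: [1.778, 2.59, 0.001]
force: [-0.2, 0.7, 0.3]
opening: 0.0929
t: 3.6
tool_pos: [0.4258, 0.2652, 0.2857]
orientation: [1.709, 2.636, 0.001]
force: [-0.0, -0.7, 0.2]
opening: 0.0929
pos [0.4258 0.2652 0.2857] yaw 114.09 tilt [0.04 0.02] F [-0.  -0.7  0.2] op 0.0929 t 3.6
shift cm [0.82 0.93 7.55] turn deg [ 0.05 -0.   -0.11]
```

```bash
python3 -m creep '[[[0.82,0.93,0],[0,0,0]],[[0,0,2],[0,0,0]],[[0,0,0],[0,0,0]],[[0,0,0],[0,0,0]]]'
python3 - <<'E'
from plant import *
from h import *
w=read_camera("wrist");np.save("w2.npy",w)
w["img"]=np.clip((w["img"].astype(float)-20)*2,0,255).astype(np.uint8)
print(proj(w,[.431,.2765,.055]))
crop(w,260,180,120,90,6,"pics/w2.png")
E
```

```text
t: 3.93
tool_pos: [0.4301, 0.2762, 0.264]
orientation: [-1.707, -2.636, 0.004]
force: [-0.8, -0.2, 1.2]
opening: 0.0929
[[323.43853085 239.93705012]]
```

View pics/w2.png

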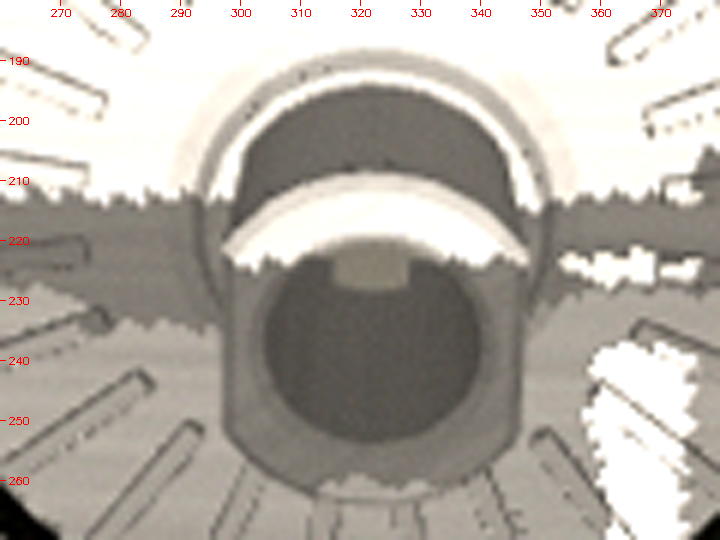

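```bash
python3 - <<'E'
from h import *
w=load("w2.npy")
b=onz(w,np.array([(304,236),(340,236),(322,219.5),(322,253.8)])-.08,.055);print(b.mean(0),np.linalg.norm(b[0]-b[1]),np.linalg.norm(b[2]-b[3]))
E
python3 to.py .4305 .278 .2103 114.2
```

```text
[0.42915431 0.27829691 0.055     ] 0.02241915273399274 0.023113554670301142
pos [0.4304 0.2763 0.2648] yaw 114.17 tilt [-0.08 -0.04] F [-0.6  0.8  0.4] op 0.0931 t 3.9833
shift cm [0.15 0.09 5.45] turn deg [-0.09  0.01 -0.03]
```

```bash
python3 -m creep '[[[0.12,0.05,0],[0,0,0]],[[0,0,2],[0,0,0]],[[0,0,2],[0,0,0]],[[0,0,1.4],[0,0,0]],[[0,0,0],[0,0,0]],[[0,0,0],[0,0,0]]]'; python3 to.py .43 .278 .2103 114.2; python3 -m creep '[[[0,0,0],[0,0,0]],[[0,0,0],[0,0,0]],[[0,0,0],[0,0,0]],[[0,0,0],[0,0,0]],[[0,0,0],[0,0,0]],[[0,0,0],[0,0,0]],[[0,0,0],[0,0,0]],[[0,0,0],[0,0,0]],[[0,0,0],[0,0,0]],[[0,0,0],[0,0,0]]]' 0 30;  python3 to.py .43 .278 .2103 114.2
```

```text
t: 4.48
tool_pos: [0.4305, 0.2777, 0.2109]
orientation: [-1.706, -2.637, 0.002]
force: [0.1, -0.2, 0.1]
opening: 0.0928
pos [0.4305 0.2777 0.2109] yaw 114.21 tilt [-0.06 -0.03] F [ 0.1 -0.2  0.1] op 0.0928 t 4.4833
shift cm [ 0.05 -0.03  0.06] turn deg [-0.07  0.    0.01]
t: 5.32
tool_pos: [0.4304, 0.2777, 0.2106]
orientation: [-1.705, -2.638, 0.001]
force: [-0.6, -0.2, -0.9]
opening: 0.0319
pos [0.4304 0.2777 0.2106] yaw 114.24 tilt [-0.05 -0.03] F [-0.6 -0.2 -0.9] op 0.0319 t 5.3167
shift cm [ 0.04 -0.03  0.03] turn deg [-0.05  0.    0.04]
```

```bash
python3 -m creep '[[[0,0,-1],[0,0,0]],[[0,0,-2],[0,0,0]],[[0,0,-4],[0,0,0]],[[0,0,-4],[0,0,0]],[[0,0,-4],[0,0,0]],[[0,0,-3],[0,0,0]],[[0,0,-1],[0,0,0]],[[0,0,0],[0,0,0]],[[0,0,0],[0,0,0]]]'
python3 - <<'E'
from plant import *
from h import *
w=read_camera("wrist");np.save("w3.npy",w)
cv2.imwrite("pics/w3.png",w["img"][:,:,::-1])
E
python3 to.py .561 -.08 .4006 84.5
```

```text
t: 6.07
tool_pos: [0.4305, 0.2777, 0.3996]
orientation: [-1.705, -2.638, 0.001]
force: [-0.5, -0.4, -3.8]
opening: 0.0322
pos [0.4301 0.2775 0.3981] yaw 114.24 tilt [-0.19 -0.1 ] F [ 0.2 -0.4 -3.4] op 0.0318 t 6.1167
shift cm [-37.97  -2.75  -0.23] turn deg [-0.2   0.07 29.74]
```

View pics/w3.png

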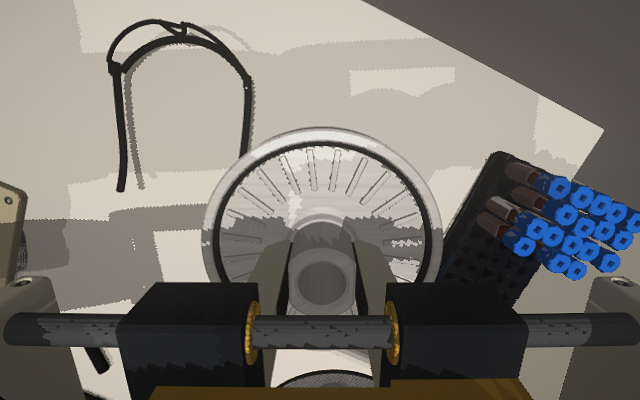

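```bash
python3 -m creep '[[[-2,-0.15,0],[0,0,0]],[[-3.9,-0.28,0],[0,0,0]],[[-3.9,-0.28,0],[0,0,0]],[[-3.9,-0.28,0],[0,0,0]],[[-3.9,-0.28,0],[0,0,0]],[[-3.9,-0.28,0],[0,0,0]],[[-3.9,-0.28,0],[0,0,0]],[[-3.9,-0.28,0],[0,0,0]],[[-3.9,-0.28,0],[0,0,0]],[[-3.0,-0.22,0],[0,0,0]],[[-1.8,-0.14,-0.1],[0,0,0]]]';python3 -m creep '[[[0,0,0],[0,0,5.9]],[[0,0,0],[0,0,5.9]],[[0,0,0],[0,0,5.9]],[[0,0,0],[0,0,5.9]],[[0,0,0],[0,0,6.1]],[[0,0,0],[0,0,0]],[[0,0,0],[0,0,0]]]'
python3 - <<'E'
from plant import *
from h import *
w=read_camera("wrist");np.save("w4.npy",w)
cv2.imwrite("pics/w4.png",w["img"][:,:,::-1])
E
python3 to.py .561 -.08 .4006 84.5
```

```text
t: 7.03
tool_pos: [0.5613, -0.0832, 0.3973]
orientation: [-1.706, -2.632, 0.005]
force: [0.3, 0.9, -3.4]
opening: 0.0321
t: 7.62
tool_pos: [0.561, -0.0799, 0.3986]
orientation: [-2.318, -2.114, 0.004]
force: [-0.3, 0.1, -2.4]
opening: 0.0319
pos [ 0.5611 -0.0799  0.3993] yaw 84.76 tilt [-0.22  0.05] F [-0.4  0.  -4. ] op 0.0316 t 7.6667
shift cm [-0.01 -0.01 -0.13] turn deg [-0.22 -0.03  0.26]
```

View pics/w4.png

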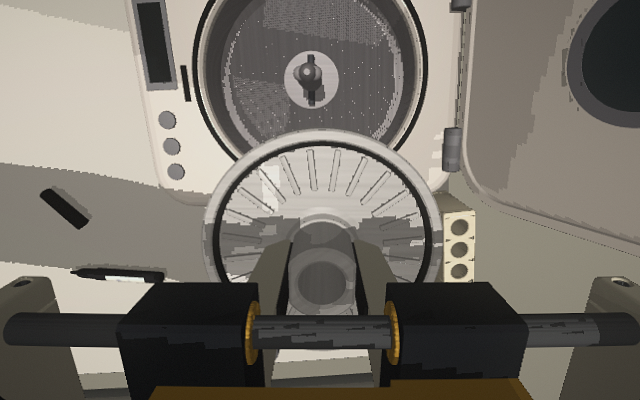

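Good view: spindle and pin at (311,75), and the held rotor's bore near (322,284).

Run:
```python
from h import *
w=load("w4.npy")
w["img"]=np.clip((w["img"].astype(float)-20)*1.6,0,255).astype(np.uint8)
crop(w,275,40,75,75,8,"pics/w4a.png")
w["img"]=np.clip((w["img"].astype(float))*1.8,0,255).astype(np.uint8)
crop(w,270,210,105,110,5,"pics/w4b.png")
```

```text
(no output)
```

View pics/w4a.png

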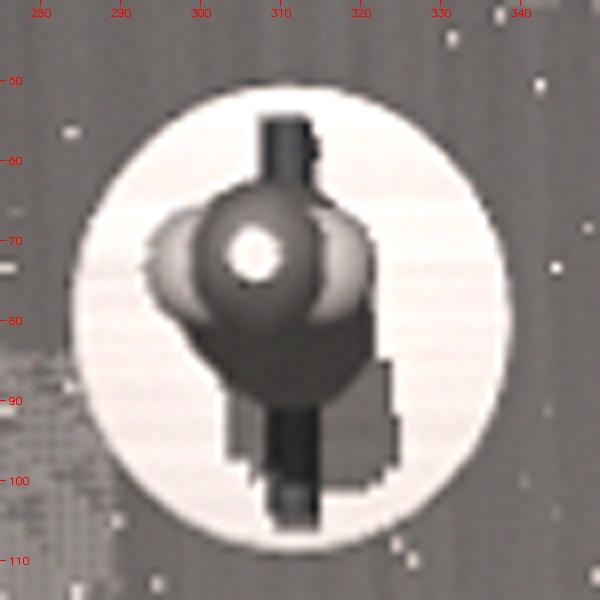

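View pics/w4b.png

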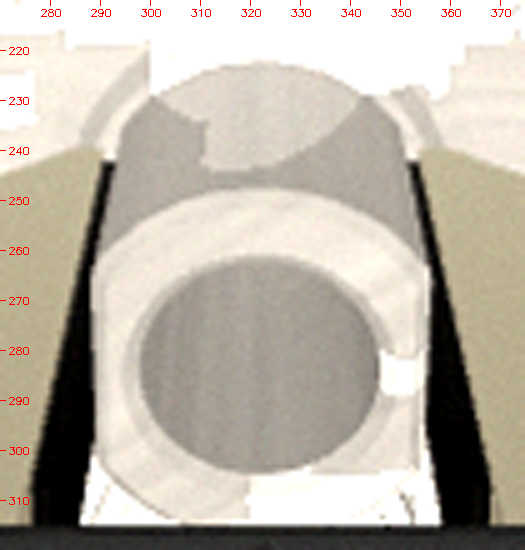

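Run:
```python
from h import *
w=load("w4.npy")
P=np.array([.5611,-.0799,.3993])
def circ(p):
    f=lambda a:np.hypot(p[:,0]-a[0],p[:,1]-a[1])-a[2]
    r=least_squares(f,[*p.mean(0)[:2],.02]);return r.x,np.abs(r.fun).max()
fl=onz(w,np.array([(72,320),(512,320),(292,87),(292,552),(130,160),(455,160),(130,478),(452,478)])/8+[275-.45,40-.45],.066)
c,e=circ(fl);print("flange",c,e)
pin=onz(w,[(310.6-.4,54.4-.4),(311.8-.4,104.6-.4)],.0726);d=pin[0]-pin[1];print("pin",pin,pin.mean(0),np.linalg.norm(d),np.degrees(np.arctan2(d[1],d[0])))
b=onz(w,np.array([(138,363),(382,363),(260,255),(260,474)])/5+[270-.4,210-.4],P[2]-.2106+.055);print(b.mean(0),np.linalg.norm(b[0]-b[1]),np.linalg.norm(b[2]-b[3]))
# right flat edges direction
f=onz(w,np.array([(92,290),(97,450),(430,290),(424,450)])/5+[270-.4,210-.4],P[2]-.2106+.055)
for i in(0,2):
  d=f[i]-f[i+1];print(np.degrees(np.arctan2(d[1],d[0])))
h=b.mean(0);print("hub-tcp",h[:2]-P[:2],"tip", proj(w,[c[0],c[1],.15]))
```

```text
flange [0.55945115 0.02303492 0.02481048] 0.00024706210684985463
pin [[0.56109831 0.04384651 0.0726    ]
 [0.55790893 0.00214818 0.0726    ]] [0.55950362 0.02299735 0.0726    ] 0.041820127197537305 85.62613173957179
[ 0.56056072 -0.07747922  0.2437    ] 0.02269672538360709 0.02311544858322171
84.50050389212916
84.57209352254016
hub-tcp [-0.00053928  0.00242078] tip [[306.37633603  71.30021278]]
```

```bash
python3 to.py .5600 .0210 .3990 85.6; python3 -m creep '[[[2,-0.01,0],[0,0,-0.9]],[[3.5,-0.01,0],[0,0,0]],[[3.3,-0.01,0],[0,0,0]],[[1.3,0,0],[0,0,0]],[[0,0,0],[0,0,0]],[[0,0,0],[0,0,0]],[[0,0,0],[0,0,0]]]'; python3 to.py .5600 .0210 .3990 85.6;python3 - <<'E'
from plant import *
from h import *
w=read_camera("scene");np.save("s5.npy",w);crop(w,230,100,180,150,4,"pics/s5.png")
w=read_camera("wrist");np.save("w5.npy",w)
w["img"]=np.clip((w["img"].astype(float))*1.8,0,255).astype(np.uint8)
crop(w,270,210,105,110,5,"pics/w5b.png")
E
```

```text
pos [ 0.5611 -0.0799  0.3993] yaw 84.76 tilt [-0.22  0.05] F [-0.4  0.  -4. ] op 0.0316 t 7.6667
shift cm [10.04 -1.04  0.04] turn deg [-0.22 -0.03 -0.84]
t: 8.25
tool_pos: [0.5695, 0.02, 0.4012]
orientation: [-2.307, -2.133, 0.002]
force: [-1.0, -0.4, -3.6]
opening: 0.0319
pos [0.5695 0.02   0.4012] yaw 85.51 tilt [-0.04 -0.04] F [-1.  -0.4 -3.6] op 0.0319 t 8.25
shift cm [ 0.02 -0.96  0.23] turn deg [-0.04  0.04 -0.09]
```

View pics/s5.png

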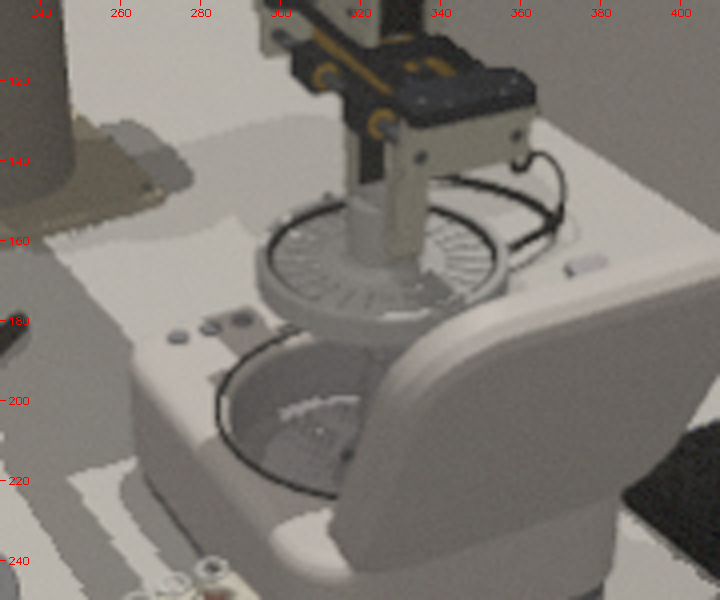

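View pics/w5b.png

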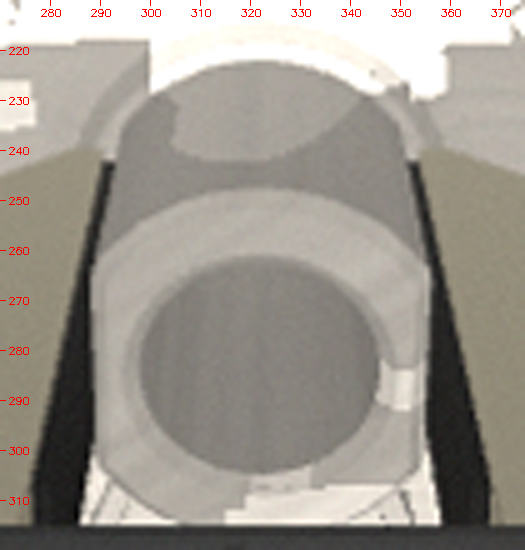

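```bash
python3 -m creep '[[[0.02,-0.96,0],[0,0,0]],[[0,0,0],[0,0,0]],[[0,0,0],[0,0,0]],[[0,0,2],[0,0,0]],[[0,0,2],[0,0,0]],[[0,0,1.2],[0,0,0]],[[0,0,0],[0,0,0]],[[0,0,0],[0,0,0]]]'; python3 to.py .5600 .0210 .3990 85.6;python3 - <<'E'
from plant import *
from h import *
w=read_camera("wrist");np.save("w6.npy",w)
w["img"]=np.clip((w["img"].astype(float))*1.8,0,255).astype(np.uint8)
crop(w,270,210,105,110,5,"pics/w6b.png")
E
```

```text
t: 9.02
tool_pos: [0.5599, 0.0214, 0.3491]
orientation: [-2.307, -2.13, 0.002]
force: [-0.8, 0.0, -3.7]
opening: 0.032
pos [0.5599 0.0214 0.3491] yaw 85.43 tilt [-0.11  0.01] F [-0.8  0.  -3.7] op 0.032 t 9.0167
shift cm [-0.04 -0.   -4.99] turn deg [-0.11  0.   -0.17]
```

View pics/w6b.png

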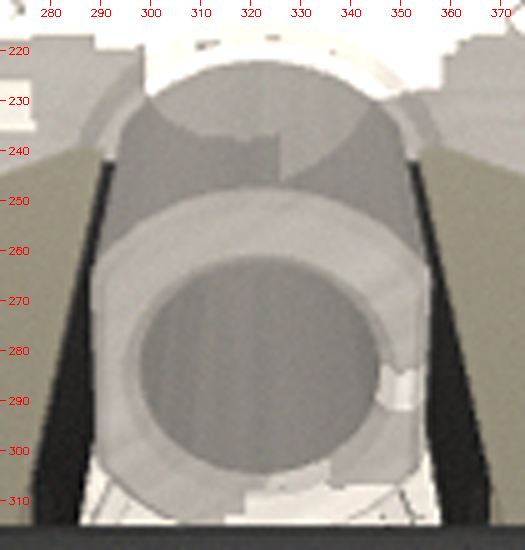

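```bash
python3 -m creep '[[[0,0,0.8],[0,0,0]],[[0,0,0.8],[0,0,0]],[[0,0,0],[0,0,0]]]'; python3 -m creep '[[[0,0,0.8],[0,0,0]],[[0,0,0.6],[0,0,0]],[[0,0,0],[0,0,0]],[[0,0,0],[0,0,0]]]';python3 to.py .5600 .0210 .3990 85.6;python3 - <<'E'
from plant import *
from h import *
w=read_camera("wrist");np.save("w7.npy",w)
w["img"]=np.clip((w["img"].astype(float))*1.8,0,255).astype(np.uint8)
crop(w,270,210,105,110,5,"pics/w7b.png")
E
```

```text
t: 9.32
tool_pos: [0.5597, 0.0217, 0.3323]
orientation: [-2.307, -2.131, 0.002]
force: [-0.2, 0.1, -2.6]
opening: 0.0317
t: 9.65
tool_pos: [0.5599, 0.0217, 0.319]
orientation: [-2.307, -2.131, 0.001]
force: [-0.1, -0.9, -4.1]
opening: 0.0321
pos [0.5599 0.0217 0.319 ] yaw 85.44 tilt [-0.07  0.  ] F [-0.1 -0.9 -4.1] op 0.0321 t 9.65
shift cm [-0.07  0.01 -8.  ] turn deg [-0.07  0.   -0.16]
```

View pics/w7b.png

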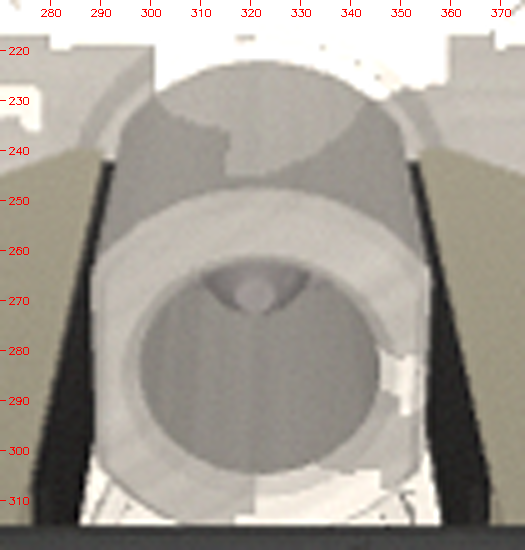

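Run:
```python
from h import *
w=load("w7.npy")
h=onz(w,[321.6,282.5],.319-.2106+.055)[0];print(h)
print(proj(w,[h[0],h[1],.15]), onz(w,[320.6,268.2],.15)-[h[0],h[1],.15])
```

```text
[0.55988099 0.02363028 0.1634    ]
[[321.63727366 268.56690921]] [[-0.00050661  0.0002485   0.        ]]
```

```bash
python3 -m creep '[[[0.02,-0.05,0.5],[0,0,-0.1]],[[0,0,0.8],[0,0,0]],[[0,0,0.8],[0,0,0]],[[0,0,0.6],[0,0,0]],[[0,0,0.5],[0,0,0]],[[0,0,0],[0,0,0]],[[0,0,0],[0,0,0]]]'; python3 -m creep '[[[0,0,0.3],[0,0,0]],[[0,0,0.3],[0,0,0]],[[0,0,0],[0,0,0]]]';python3 -m creep '[[[0,0,0.2],[0,0,0]],[[0,0,0.2],[0,0,0]],[[0,0,0],[0,0,0]]]'; python3 to.py .5595 .0215 .2766 85.6
```

```text
t: 10.28
tool_pos: [0.5594, 0.0219, 0.2871]
orientation: [-2.306, -2.133, 0.001]
force: [0.0, 0.4, -3.3]
opening: 0.0317
t: 10.53
tool_pos: [0.5595, 0.0219, 0.2813]
orientation: [-2.306, -2.133, 0.0]
force: [-0.2, -0.3, -3.9]
opening: 0.0321
t: 10.78
tool_pos: [0.5594, 0.0219, 0.2773]
orientation: [-2.306, -2.133, 0.001]
force: [0.8, -0.5, -3.5]
opening: 0.0318
pos [0.5594 0.0219 0.2773] yaw 85.54 tilt [-0.03  0.  ] F [ 0.8 -0.5 -3.5] op 0.0318 t 10.7833
shift cm [-0.04  0.01  0.07] turn deg [-0.03  0.   -0.06]
```

```bash
python3 -m creep '[[[0,0,0.1],[0,0,0]],[[0,0,0],[0,0,0]],[[0,0,0],[0,0,0]]]';python3 -m creep '[[[0,0,0],[0,0,0]],[[0,0,0],[0,0,0]],[[0,0,0],[0,0,0]],[[0,0,0],[0,0,0]],[[0,0,0],[0,0,0]]]' 100;python3 to.py .5595 .0215 .2766 85.6; python3 -m creep '[[[0,0,-2],[0,0,0]],[[0,0,-4],[0,0,0]],[[0,0,-4],[0,0,0]],[[0,0,-3],[0,0,0]],[[0,0,0],[0,0,0]]]'
python3 - <<'E'
from plant import *
from h import *
w=read_camera("wrist");np.save("w8.npy",w);cv2.imwrite("pics/w8.png",w["img"][:,:,::-1])
w=read_camera("scene");np.save("s8.npy",w);crop(w,230,100,180,150,4,"pics/s8.png")
E
```

```text
t: 11.03
tool_pos: [0.5596, 0.0219, 0.2768]
orientation: [2.306, 2.133, 0.0]
force: [-0.2, -0.1, -2.8]
opening: 0.032
t: 11.45
tool_pos: [0.5597, 0.0219, 0.277]
orientation: [2.306, 2.133, 0.001]
force: [-0.1, -0.1, 1.0]
opening: 0.0606
pos [0.5597 0.0219 0.277 ] yaw 85.54 tilt [ 0.03 -0.  ] F [-0.1 -0.1  1. ] op 0.0606 t 11.45
shift cm [-0.04 -0.02  0.04] turn deg [ 0.03 -0.   -0.06]
t: 11.87
tool_pos: [0.5611, 0.0219, 0.4155]
orientation: [2.299, 2.127, 0.014]
force: [1.5, 0.1, 1.1]
opening: 0.0915
```

View pics/w8.png

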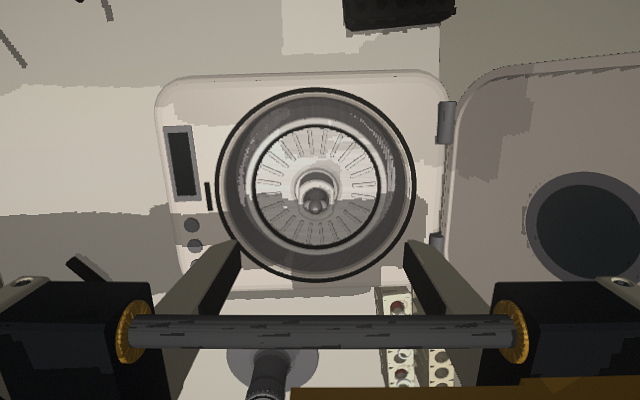

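View pics/s8.png

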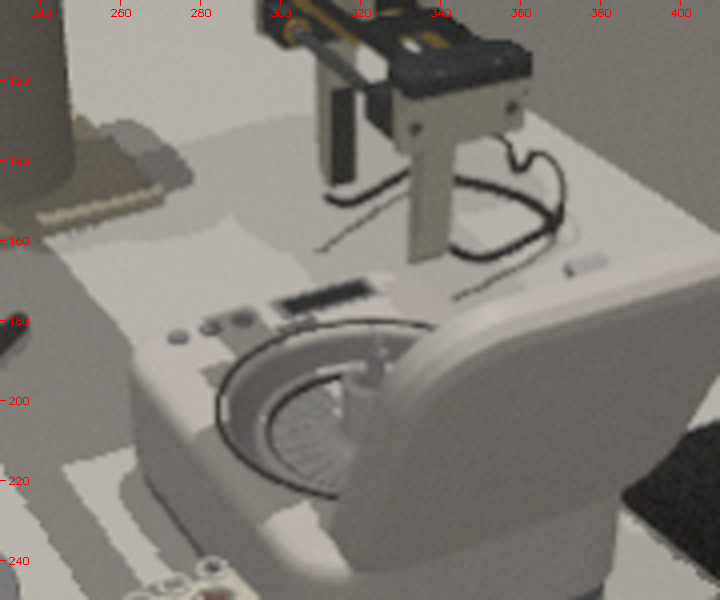

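```bash
python3 -m creep '[[[-3.48,-0.82,0],[0,0,0]],[[-3.48,-0.82,0],[0,0,0]],[[-3.48,-0.82,0],[0,0,0]],[[-3.48,-0.82,0],[0,0,0]],[[-3.48,-0.82,0],[0,0,0]],[[-3.48,-0.82,0],[0,0,0]],[[-3.48,-0.82,0],[0,0,0]],[[-3.48,-0.82,0],[0,0,0]],[[0,0,3],[0,0,0]],[[0,0,3],[0,0,0]],[[0,0,3],[0,0,0]],[[0,0,0],[0,0,0]]]' 100;python3 to.py .474 -.25 .3 85.5
python3 - <<'E'
from plant import *
from h import *
w=read_camera("wrist");np.save("w9.npy",w);cv2.imwrite("pics/w9.png",w["img"][:,:,::-1])
w["img"]=np.clip((w["img"].astype(float))*1.8,0,255).astype(np.uint8)
crop(w,250,170,140,110,5,"pics/w9c.png")
E
```

```text
t: 12.97
tool_pos: [0.4696, -0.2492, 0.3079]
orientation: [-2.297, -2.123, 0.005]
force: [-1.1, -0.3, -1.6]
opening: 0.0929
pos [ 0.4696 -0.2492  0.3079] yaw 85.49 tilt [-0.65  0.43] F [-1.1 -0.3 -1.6] op 0.0929 t 12.9667
shift cm [-0.05  0.46  0.79] turn deg [-0.68 -0.38 -0.01]
```

View pics/w9c.png

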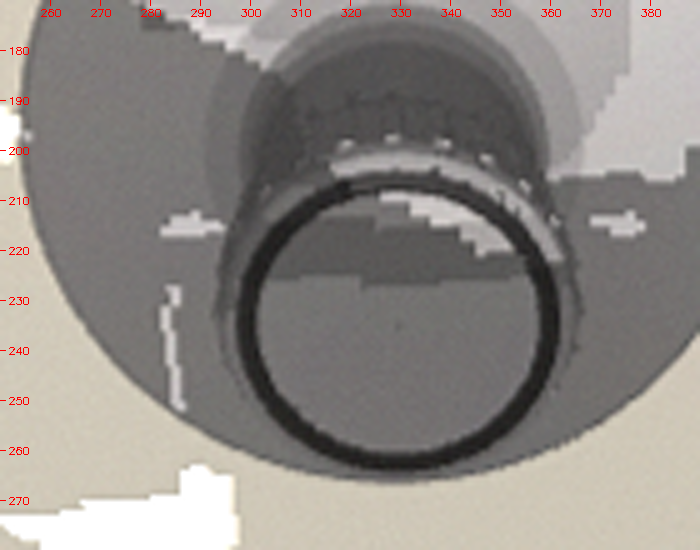

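View pics/w9.png

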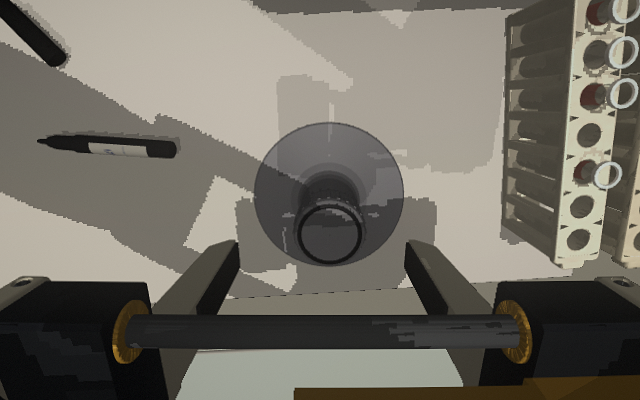

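```bash
python3 - <<'E'
from h import *
w=load("w9.npy")
b=onz(w,np.array([(235,325),(560,325),(397,178),(397,472)])/5+[249.6,169.6],.09);print(b.mean(0),np.linalg.norm(b[0]-b[1]),np.linalg.norm(b[2]-b[3]))
p=onz(w,[(254.5,195),(403.5,195)],.006);print(p.mean(0),np.linalg.norm(p[0]-p[1]))
E
python3 to.py .473 -.25 .246 85.5
```

```text
[ 0.47195619 -0.24811122  0.09      ] 0.04232359282554115 0.041226888007004275
[ 0.47287559 -0.24416816  0.006     ] 0.13346295641335762
pos [ 0.4705 -0.2495  0.3115] yaw 85.52 tilt [-0.49  0.33] F [ 0.4 -0.   0.2] op 0.0928 t 13.0167
shift cm [-0.07  0.31  6.54] turn deg [-0.52 -0.29  0.02]
```

```bash
python3 -m creep '[[[0,0.2,0],[0,0,0]],[[0,0,2],[0,0,0]],[[0,0,2],[0,0,0]],[[0,0,1.5],[0,0,0]],[[0,0,0],[0,0,0]],[[0,0,0],[0,0,0]]]';python3 to.py .4725 -.2495 .2455 85.5
```

```text
t: 13.52
tool_pos: [0.4751, -0.2507, 0.2631]
orientation: [2.305, 2.133, 0.0]
force: [0.9, -0.1, 0.3]
opening: 0.0933
pos [ 0.4751 -0.2507  0.2631] yaw 85.57 tilt [ 0.04 -0.03] F [ 0.9 -0.1  0.3] op 0.0933 t 13.5167
shift cm [ 0.1  -0.27  1.76] turn deg [0.05 0.02 0.07]
```

```bash
python3 -m creep '[[[0.1,-0.27,0],[0,0,0]],[[0,0,1],[0,0,0]],[[0,0,0.75],[0,0,0]],[[0,0,0],[0,0,0]],[[0,0,0],[0,0,0]]]';python3 -m creep '[[[0,0,0],[0,0,0]],[[0,0,0],[0,0,0]],[[0,0,0],[0,0,0]],[[0,0,0],[0,0,0]],[[0,0,0],[0,0,0]],[[0,0,0],[0,0,0]],[[0,0,0],[0,0,0]],[[0,0,0],[0,0,0]]]' 0 30;python3 to.py .4725 -.2495 .2455 85.5
```

```text
t: 13.93
tool_pos: [0.4716, -0.2493, 0.2436]
orientation: [-2.305, -2.132, 0.0]
force: [-0.1, -0.3, 0.5]
opening: 0.0929
t: 14.6
tool_pos: [0.472, -0.2495, 0.2443]
orientation: [2.306, 2.133, 0.0]
force: [0.0, 0.6, 0.3]
opening: 0.0495
pos [ 0.472  -0.2495  0.2443] yaw 85.54 tilt [ 0. -0.] F [0.  0.6 0.3] op 0.0495 t 14.6
shift cm [ 0.01  0.05 -0.12] turn deg [0.   0.   0.04]
```

```bash
python3 -m creep '[[[0,0,0],[0,0,0]],[[0,0,0],[0,0,0]],[[0,0,0],[0,0,0]]]' 0 40;python3 -m creep '[[[0,0,-1],[0,0,0]],[[0,0,-3],[0,0,0]],[[0,0,-4],[0,0,0]],[[0,0,-4],[0,0,0]],[[0,0,-4],[0,0,0]],[[0,0,-2],[0,0,0]],[[0,0,0],[0,0,0]],[[0,0,0],[0,0,0]],[[0,0,0],[0,0,0]]]';python3 to.py .5595 -.1 .4250 85.5
python3 - <<'E'
from plant import *
from h import *
w=read_camera("wrist");np.save("w10.npy",w);cv2.imwrite("pics/w10.png",w["img"][:,:,::-1])
E
```

```text
t: 14.85
tool_pos: [0.472, -0.2495, 0.2443]
orientation: [2.306, 2.133, 0.0]
force: [-0.1, -0.3, 0.5]
opening: 0.049
t: 15.6
tool_pos: [0.4716, -0.2493, 0.423]
orientation: [-2.305, -2.132, 0.001]
force: [-0.9, 0.5, -2.8]
opening: 0.049
pos [ 0.4716 -0.2493  0.423 ] yaw 85.54 tilt [-0.09  0.06] F [-0.9  0.5 -2.8] op 0.049 t 15.6
shift cm [15.57  7.6  -0.2 ] turn deg [-0.09 -0.05  0.04]
```

View pics/w10.png

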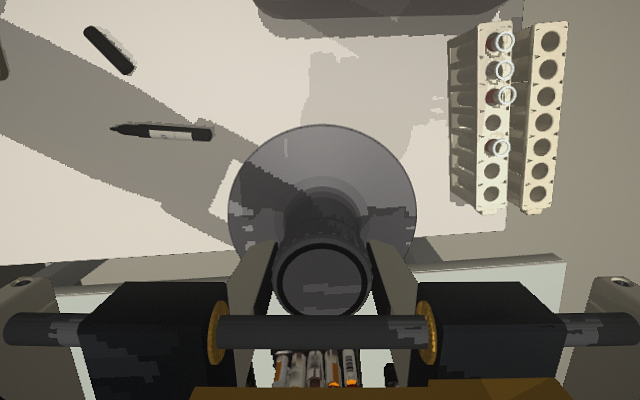

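Run:
```python
from h import *
w=load("w10.npy")
v=dict(w);v["img"]=np.clip((w["img"].astype(float))*2.2,0,255).astype(np.uint8)
crop(v,265,225,115,100,6,"pics/w10c.png")
```

```text
(no output)
```

View pics/w10c.png

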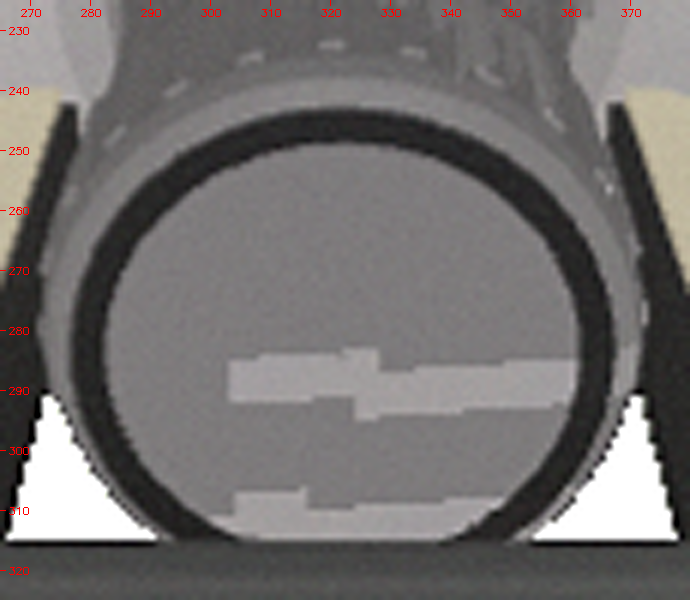

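Run:
```python
from h import *
w=load("w10.npy");z=.423-.244+.09
b=onz(w,np.array([(70,350),(613,350),(342,107)])/6+[264.6,224.6],z)
r=np.linalg.norm(b[0]-b[1])/2
# circle thru 3 pts
f=lambda a:np.hypot(b[:,0]-a[0],b[:,1]-a[1])-a[2]
c=least_squares(f,[.47,-.25,r]).x
print(b,r,c, c[:2]-[.4716,-.2493])
p=onz(w,[(227.5,210),(417,210),(322,124)],z-.084)
f=lambda a:np.hypot(p[:,0]-a[0],p[:,1]-a[1])-a[2]
c=least_squares(f,[.47,-.25,r]).x;print("plate",c,c[:2]-[.4716,-.2493])
```

```text
[[ 0.45074021 -0.24491962  0.269     ]
 [ 0.49245866 -0.2481617   0.269     ]
 [ 0.47324064 -0.22623476  0.269     ]] 0.020922115408143347 [ 0.47155625 -0.24709641  0.02092954] [-4.37525845e-05  2.20359406e-03]
plate [ 0.47188588 -0.2470877   0.06708467] [0.00028588 0.0022123 ]
```

```bash
python3 -m creep '[[[2,0.48,0],[0,0,0]],[[3.9,0.94,0],[0,0,0]],[[3.9,0.94,0],[0,0,0]],[[3.9,0.94,0],[0,0,0]],[[3.9,0.94,0],[0,0,0]],[[3.9,0.94,0],[0,0,0]],[[3.9,0.94,0],[0,0,0]],[[1.6,0.38,0],[0,0,0]],[[0.7,0.17,0],[0,0,0]],[[0,0,0],[0,0,0]],[[0,0,0],[0,0,0]],[[0,0,0],[0,0,0]]]';python3 to.py .5597 .0217 .36 85.5
python3 - <<'E'
from plant import *
from h import *
w=read_camera("scene");crop(w,230,60,180,150,4,"pics/s11.png")
w=read_camera("wrist");cv2.imwrite("pics/w11.png",w["img"][:,:,::-1])
w=read_camera("top");crop(w,265,130,120,140,4,"pics/t11.png")
E
```

```text
t: 16.65
tool_pos: [0.5596, 0.0201, 0.4235]
orientation: [-2.307, -2.131, 0.002]
force: [0.3, -0.0, -1.5]
opening: 0.049
pos [0.5596 0.0201 0.4235] yaw 85.46 tilt [-0.08 -0.03] F [ 0.3 -0.  -1.5] op 0.049 t 16.65
shift cm [0.17 0.   6.35] turn deg [-0.08  0.04 -0.04]
```

View pics/s11.png

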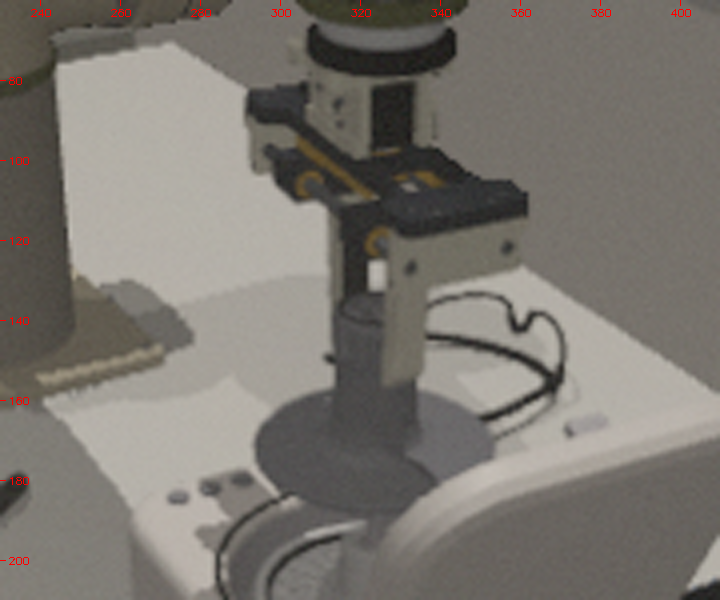

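```bash
python3 -m creep '[[[0.15,0,0],[0,0,0]],[[0,0,1.5],[0,0,0]],[[0,0,1.5],[0,0,0]],[[0,0,1],[0,0,0]],[[0,0,1],[0,0,0]],[[0,0,0],[0,0,0]],[[0,0,0],[0,0,0]]]';python3 -m creep '[[[0,0,0.6],[0,0,0]],[[0,0,0.6],[0,0,0]],[[0,0,0.6],[0,0,0]],[[0,0,0],[0,0,0]],[[0,0,0],[0,0,0]]]';python3 to.py .5597 .0217 .33 85.5
```

```text
t: 17.38
tool_pos: [0.5599, 0.0228, 0.3738]
orientation: [-2.306, -2.133, 0.001]
force: [0.1, -0.7, -1.3]
opening: 0.0488
t: 17.8
tool_pos: [0.5599, 0.023, 0.3556]
orientation: [-2.306, -2.133, 0.001]
force: [0.1, -0.3, -1.2]
opening: 0.0492
pos [0.5599 0.023  0.3556] yaw 85.54 tilt [-0.06 -0.  ] F [ 0.1 -0.3 -1.2] op 0.0492 t 17.8
shift cm [-0.13 -0.01  2.56] turn deg [-0.06  0.01  0.04]
```

Slightly over in y, so I'll take it back 1.2 mm and descend in small steps.

```bash
python3 -m creep '[[[-0.12,0,0],[0,0,0]],[[0,0,0.5],[0,0,0]],[[0,0,0.4],[0,0,0]],[[0,0,0],[0,0,0]]]';python3 -m creep '[[[0,0,0.2],[0,0,0]],[[0,0,0.2],[0,0,0]],[[0,0,0],[0,0,0]]]';python3 -m creep '[[[0,0,0.2],[0,0,0]],[[0,0,0],[0,0,0]]]';python3 to.py .5597 .0217 .33 85.5
```

```text
t: 18.13
tool_pos: [0.5597, 0.0218, 0.3461]
orientation: [-2.305, -2.133, 0.002]
force: [-0.8, 0.6, -1.7]
opening: 0.0488
t: 18.38
tool_pos: [0.56, 0.0218, 0.3435]
orientation: [-2.306, -2.133, -0.0]
force: [-3.0, 0.6, 2.2]
opening: 0.0492
t: 18.55
tool_pos: [0.56, 0.0218, 0.3418]
orientation: [2.306, 2.133, 0.001]
force: [-2.6, 0.9, 2.9]
opening: 0.0489
pos [0.56   0.0218 0.3418] yaw 85.55 tilt [0.02 0.01] F [-2.6  0.9  2.9] op 0.0489 t 18.55
shift cm [-0.02 -0.03  1.18] turn deg [ 0.02 -0.01  0.05]
```

```bash
python3 -m creep '[[[0,-0.04,0.2],[0,0,0]],[[0,0,0.2],[0,0,0]],[[0,0,0],[0,0,0]]]';python3 -m creep '[[[0,0,0.2],[0,0,0]],[[0,0,0.2],[0,0,0]],[[0,0,0],[0,0,0]]]';python3 to.py .5597 .0217 .33 85.5
```

```text
t: 18.8
tool_pos: [0.5596, 0.0219, 0.3374]
orientation: [2.306, 2.133, 0.0]
force: [-0.8, 0.8, 1.2]
opening: 0.0491
t: 19.05
tool_pos: [0.5593, 0.0218, 0.332]
orientation: [-2.305, -2.133, 0.002]
force: [0.7, 0.2, -4.0]
opening: 0.0492
pos [0.5593 0.0218 0.332 ] yaw 85.54 tilt [-0.08  0.  ] F [ 0.7  0.2 -4. ] op 0.0492 t 19.05
shift cm [-0.01  0.04  0.2 ] turn deg [-0.08  0.01  0.04]
```

```bash
python3 -m creep '[[[0,0.03,0.2],[0,0,0]],[[0,0,0],[0,0,0]],[[0,0,0],[0,0,0]]]';python3 -m creep '[[[0,0,0.15],[0,0,0]],[[0,0,0],[0,0,0]],[[0,0,0],[0,0,0]]]';python3 to.py .5597 .0217 .33 85.5
```

```text
t: 19.3
tool_pos: [0.5599, 0.0217, 0.3309]
orientation: [-2.306, -2.133, 0.001]
force: [-0.1, -0.8, -1.9]
opening: 0.049
t: 19.55
tool_pos: [0.5601, 0.0217, 0.3303]
orientation: [2.306, 2.133, 0.001]
force: [-1.8, -0.6, 2.2]
opening: 0.049
pos [0.5601 0.0217 0.3303] yaw 85.54 tilt [ 0.05 -0.  ] F [-1.8 -0.6  2.2] op 0.049 t 19.55
shift cm [-0.01 -0.04  0.03] turn deg [0.05 0.   0.04]
```

Contact came at z = 0.330, which is the predicted home height. I'll push a little more to confirm it.

```bash
python3 -m creep '[[[0,-0.02,0.2],[0,0,0]],[[0,0,0.15],[0,0,0]],[[0,0,0],[0,0,0]]]';python3 to.py .5597 .0217 .33 85.5;python3 -m creep '[[[0,0,-0.3],[0,0,0]],[[0,0,0],[0,0,0]],[[0,0,0],[0,0,0]]]';python3 to.py .5597 .0217 .33 85.5
```

```text
t: 19.8
tool_pos: [0.5601, 0.0218, 0.33]
orientation: [2.305, 2.132, 0.003]
force: [-10.8, -0.1, 24.1]
opening: 0.0492
pos [0.5601 0.0218 0.33  ] yaw 85.55 tilt [ 0.14 -0.02] F [-10.8  -0.1  24.1] op 0.0492 t 19.8
shift cm [-0.01 -0.04  0.  ] turn deg [0.15 0.01 0.05]
t: 20.05
tool_pos: [0.5601, 0.0218, 0.3302]
orientation: [2.305, 2.132, 0.002]
force: [-1.6, 0.4, 8.2]
opening: 0.0491
pos [0.5601 0.0218 0.3302] yaw 85.54 tilt [ 0.11 -0.  ] F [-1.6  0.4  8.2] op 0.0491 t 20.05
shift cm [-0.01 -0.03  0.02] turn deg [ 0.11 -0.    0.04]
```

```bash
python3 -m creep '[[[0,0,0],[0,0,0]],[[0,0,0],[0,0,0]],[[0,0,0],[0,0,0]],[[0,0,0],[0,0,0]],[[0,0,0],[0,0,0]],[[0,0,0],[0,0,0]]]' 100;python3 to.py .5597 .0217 .33 85.5;python3 -m creep '[[[0,0,-1],[0,0,0]],[[0,0,-3],[0,0,0]],[[0,0,-4],[0,0,0]],[[0,0,-3],[0,0,0]],[[-3,0,0],[0,0,0]],[[-4,0,0],[0,0,0]],[[-4,0,0],[0,0,0]],[[-3,0,0],[0,0,0]],[[0,0,0],[0,0,0]],[[0,0,0],[0,0,0]]]';python3 - <<'E'
from plant import *
from h import *
w=read_camera("wrist");np.save("w12.npy",w);cv2.imwrite("pics/w12.png",w["img"][:,:,::-1])
w=read_camera("scene");np.save("s12.npy",w);crop(w,230,60,200,150,4,"pics/s12.png")
w=read_camera("top");np.save("t12.npy",w);crop(w,265,130,120,140,4,"pics/t12.png")
E
```

```text
t: 20.55
tool_pos: [0.5596, 0.0218, 0.3289]
orientation: [-2.306, -2.133, 0.001]
force: [0.2, -0.3, -0.2]
opening: 0.0842
pos [0.5596 0.0218 0.3289] yaw 85.54 tilt [-0.03  0.  ] F [ 0.2 -0.3 -0.2] op 0.0842 t 20.55
shift cm [-0.01  0.01 -0.11] turn deg [-0.03  0.    0.04]
t: 21.38
tool_pos: [0.5486, -0.1193, 0.44]
orientation: [2.309, 2.129, 0.001]
force: [-0.1, 0.6, -0.0]
opening: 0.093
```

View pics/w12.png

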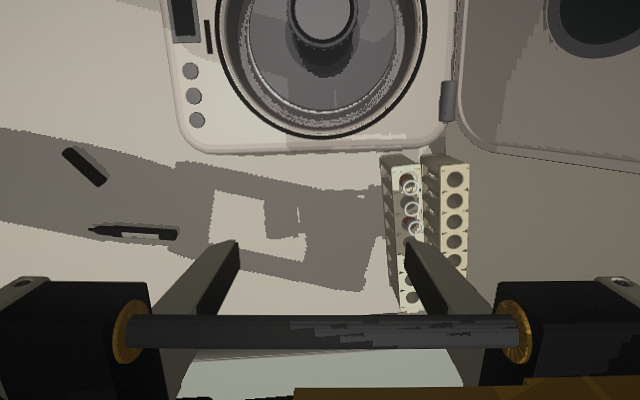

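View pics/s12.png

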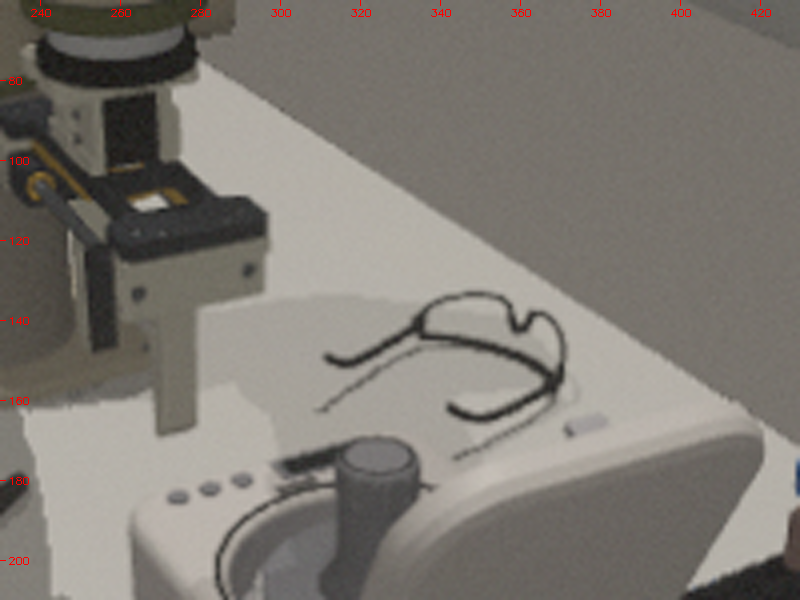

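View pics/t12.png

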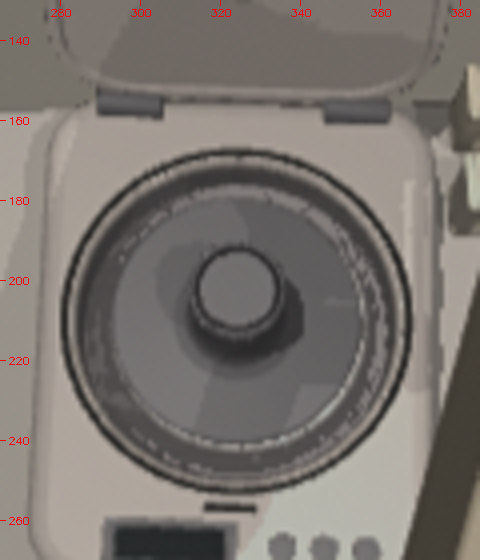

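```bash
python3 - <<'E'
from h import *
s=load("s12.npy");t=load("t12.npy")
for z in(.176,.189): print(z,proj(s,[.5600,.0218,z]),proj(t,[.5600,.0218,z]))
E
python3 to.py .5597 .0217 .33 85.5
```

```text
0.176 [[323.23315171 173.15086219]] [[324.0941451  202.51730921]]
0.189 [[323.31682771 168.18252874]] [[324.14618335 201.23527387]]
pos [ 0.5489 -0.1168  0.4396] yaw 85.59 tilt [0.02 0.02] F [-0.1  0.4  0.2] op 0.0928 t 21.5333
shift cm [1.389e+01 1.000e-02 1.097e+01] turn deg [ 0.02 -0.02  0.09]
```

```bash
python3 -c "
from plant import *
print(close_job())"
```

```text
the job is handed in; nothing more can be done
None
```

I put the centrifuge back together and handed the job in at about 21.5 s of robot time.

- **Rotor:** I gripped it by the hub flats, turned it to match the cross pin, which measured about 85.6°, and lowered it onto the flange. The tool reached 0.277 m, the height expected for a seated rotor. A rotor resting on the pin would have stopped about 6 mm higher. I then let go.
- **Cover:** I pushed it down through the snap until it came to a hard stop at the calculated home height. Pressing on with 24 N moved it only about 0.3 mm, and then I let go.
- **Last checks:** In the scene picture the knob top was at row 174.4, against 173.2 predicted for home and 168.2 for a loose cover. The top view shows the cover centred in the chamber. The gripper was open and clear, with about 0 N on it.
- **Rack and carriers:** I never touched them. The last wrist view shows both carriers standing; I did not check the rack separately after placing the cover.
- **Disagreements:** Wrist and top cameras differed by 1–2 mm on positions. Measuring the rotor, cover and spindle with the same wrist camera cancelled that. One sideways step over the spindle came out 10 mm off and was corrected before lowering.

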